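# Pack away the stacked microscope accessories

## Task

Take the stack of microscope accessories apart and pack each piece into the white foam block cut for it: eyepiece, filter tin, cover-glass box and slide case each lying flat on the floor of the hollow of its own shape and size, right way up. Never let the eyepiece tip over, leave the computer mouse and the small amber bottle where they are, and let go of everything.

Things in the scene. Friction and masses are not known exactly. Their poses are not given: they have to be found in the camera images.
- slide_case: Flat wooden case for microscope slides, the bottom of the stack: 60 (its x) x 160 (its y) x 30 mm high, 0.2 to 0.35 kg. Origin at the centre of its underside, z up. It stands on the table; the filter tin and the cover-glass box stand side by side on its top, one towards each end, about 38 mm from its middle.
- filter_tin: Round aluminium tin, 54 mm in diameter, 28 mm high, about 0.09 kg. Origin at the centre of its underside, z up. Starts on top of the slide case (underside 30 mm above the table).
- cover_box: Grey plastic cover-glass box with a paper label: 46 (its x) x 66 (its y) x 28 mm high, about 0.07 kg, closed. Origin at the centre of its underside, z up; its long side runs along the case's length (y axes parallel within a few degrees). Starts on top of the slide case (underside 30 mm above the table).
- eyepiece: Microscope eyepiece standing upright on its steel barrel: barrel 30 mm in diameter and 16 mm high, above it a black head 38 mm in diameter from 16 to 40 mm, eye lens on top, 44 mm high in all, about 0.09 kg. Origin at the centre of the barrel's underside, z up. Starts on top of the filter tin or of the cover-glass box (either may be under it; underside 58 mm above the table).
- case_block:  White foam packing block fixed to the table; origin at the centre of its underside, on the table; rim 10 mm above the table, floor of the hollow (grey felt) 4 mm above the table, so the hollow is 6 mm deep. Block 100 (x) x 200 (y) mm, rectangular hollow 76 (x) x 176 (y) mm in its middle, for the slide case.
- tin_block:  White foam packing block fixed to the table; origin at the centre of its underside, on the table; rim 10 mm above the table, floor of the hollow (grey felt) 4 mm above the table, so the hollow is 6 mm deep. Block 94 x 94 mm, round hollow 70 mm in diameter in its middle, for the filter tin.
- box_block:  White foam packing block fixed to the table; origin at the centre of its underside, on the table; rim 10 mm above the table, floor of the hollow (grey felt) 4 mm above the table, so the hollow is 6 mm deep. Block 86 (x) x 106 (y) mm, rectangular hollow 62 (x) x 82 (y) mm in its middle, for the cover-glass box.
- eyepiece_block:  White foam packing block fixed to the table; origin at the centre of its underside, on the table; rim 10 mm above the table, floor of the hollow (grey felt) 4 mm above the table, so the hollow is 6 mm deep. Block 74 x 74 mm, round hollow 46 mm in diameter in its middle, for the eyepiece.
- mouse: Black computer mouse lying on the table, loose, 98 x 58 x 32 mm, a bystander; origin at the centre of its underside.
- oil_bottle: Small amber bottle standing on the table between the blocks, loose, 28 mm in diameter, 60 mm high, a bystander; origin at the centre of its underside. (A similar, lower glass jar stands about there on the other side.)
Not all that is in view belongs to the job. What is shaped like the eyepiece but turquoise or yellow is not meant.

How it is judged (in metres and radians):
At the end, for the whole second after the job is handed in: Each piece rests in its own block's hollow: centres within 14 mm, underside under 6.5 mm above the table, tilt under 0.1 rad, case and box along their hollows within 0.35 rad, at rest, released; mouse and amber bottle within 30 mm of their start, bottle upright (horizontal distance between slide_case and case_block below 0.014 m and z of slide_case in the frame of case_block below 0.0065 m and angle between each of slide_case, filter_tin, cover_box, eyepiece's own z axis and vertical below 0.1 rad and linear speed of each of slide_case, filter_tin, cover_box, eyepiece below 0.02 m/s and angle between the y axis of slide_case and the y axis of case_block, either way round below 0.35 rad and horizontal distance between filter_tin and tin_block below 0.014 m and z of filter_tin in the frame of tin_block below 0.0065 m and horizontal distance between cover_box and box_block below 0.014 m and z of cover_box in the frame of box_block below 0.0065 m and angle between the y axis of cover_box and the y axis of box_block, either way round below 0.35 rad and horizontal distance between eyepiece and eyepiece_block below 0.014 m and z of eyepiece in the frame of eyepiece_block below 0.0065 m and distance of each of mouse, oil_bottle from where it was at the start of the episode below 0.03 m and angle between oil_bottle's own z axis and vertical below 0.3 rad); the robot touches nothing.
It fails at once if the eyepiece is tipped over (more than 0.7 rad) (angle between eyepiece's own z axis and vertical above 0.7 rad).
It fails at once if the mouse is shifted by more than 30 mm (distance of mouse from where it was at the start of the episode above 0.03 m).
It fails at once if the amber bottle is shifted by more than 30 mm or knocked over (distance of oil_bottle from where it was at the start of the episode above 0.03 m or angle between oil_bottle's own z axis and vertical above 0.5 rad).
It also fails if it takes over 120 s, if anything falls off the work surface, if the arm or the gripper's body presses on something with over 40 N, if the wrist force passes 120 N, or if a joint passes its speed limit or range.

## Robot

A 6-joint arm with a two-finger parallel gripper is mounted at the origin on the work surface. World frame = base frame: x ahead of the robot, y to its left, z up, the work surface at z = 0. Lengths are in mm, angles in degrees, forces in N, time in s.
With the tool pointing down it reaches from about 300 to 875 mm from the base axis. Payload 6.4 kg.
Tool frame: the origin (TCP) lies at the very end of the fingers, on their centre line; the grasp point (between the pads) lies 19 mm behind it (bot.pinch_z is the distance from the TCP to the grasp point, in mm); z points along the fingers, y is the line along which they close (so a half turn about z gives the same grasp; the last joint's range is limited). The gripper opens to 85 mm and grips with 20 to 120 N. Pads are 22 mm wide; open, the fingers measure 114 mm over their backs; the gripper's body (76 mm by 85 mm) begins 54 mm behind the grasp point. The pads swing forward as they close: fully open they stand 13 mm farther back than shut.
Start: joints at [-87.451, 10.359, 92.074, -0, 77.567, -11.82], TCP at [142.718, -557.021, 202.388] pointing down, gripper open.
Joint ranges: [-171.53, 171.53], [-51.25, 118.39], [17.06, 147.69], [-65.23, 245.23], [0, 150.52], [-178.68, 178.68]. Speed limits (degrees/s): [147.25, 147.25, 172.46, 180, 180, 180].

## Interface

Orientations are given as [roll, pitch, yaw] about the fixed x, y, z axes, in that order (R = Rz(yaw) Ry(pitch) Rx(roll)).
In Python, from station import bot, cams, spotter gives the robot as it stands.
- The arm moves only by the shell command python3 -m crank 'ROWS' [FORCE]. ROWS is JSON, a list of rows, each a list of 3 entries, a list of its own where there are three numbers: the closure, from -1 (fully open) to 1 (shut), then the shift along the tool's x, y, z in cm, then the turn, a rotation vector about the tool's x, y, z in rad. In form: [[jaw, [x, y, z], [wx, wy, wz]], ...]. A call has 1 to 8 rows; each row is the pose to reach, as a shift and turn from the pose commanded when the call began, along the tool's axes at that moment; what a row does not reach only later rows make up. A row lasts 1/10 s, in which the tool goes at most 50 mm and 8.59 degrees, less where a joint would pass 70% of its speed; a pose out of reach is approached as far as the arm can. A call with a gripper value outside its range is refused whole. The fingers move at their own pace and stop on an object; FORCE is the grip in N (left out, the last holds). Time passes only in rows, so rows that repeat a pose let the fingers close. It gives the time, the measured TCP pose, the force, the opening and the grip force at its end, in the units of the state.
- bot.get_state(): the state, without advancing time (a new reading comes with each control period).
- cams.capture(name): name is "side" or "top"; returns a dict with "image" (400x640x3 uint8, red, green, blue), "z_map" (400x640 float32, mm along the optical axis (not along the pixel's ray), 0 where there is no reading), "K" (3x3 intrinsics, pixels), "rvec" (rotation vector, rad) and "tvec" (3), from world to camera coordinates, as OpenCV has them. Camera axes: x right, y down, z forward; pixel columns grow to the right and rows downward; lengths in mm; the calibration is good to about 2 mm. A picture is of the moment at which its call begins.
- bot.job_done(): hands the job in; it is judged then, once.
Trained networks look in a picture, given as the dict that the camera call returned (one of the last four; its "shot" number tells which), for a name from the list of things; names that differ only in an ending like _2 or _b are one class to them, and where a whole thing is asked for, a point or a joint stands for the part that bears it (a point fixed in the world has none). Each returns a list of dicts, best first, with "p" (0 to 1); they miss things now and then, are a little off and sometimes report something else, mostly with a low value. They report only what shows in the picture. A call takes as long as a camera call. They do not tell look-alikes from the thing itself.
- spotter.find_in(thing, picture): "pixel" ([row, column] in pixels, amid what is visible of it).
- spotter.masks_of(thing, picture): "pixels" (400x640 bool, what is visible of it) and "pixel" ([row, column] in pixels, amid what is visible of it).
The state is a dict: "time": time; "joint_positions": joint angles; "qvel": joint speeds; "joint_efforts": joint torques, N m; "tcp_pos": TCP position; "tcp_rot": TCP orientation; "wrist_force": force on the tool from outside, world axes, zero at the start; "torque": the same for the moment, N m; "gripper_width": finger opening in mm; "grip_force": force on a finger pad.
Only numpy, scipy, OpenCV 4.12 (cv2) and the standard library are available. Lean on these libraries where they do the work, as an engineer would, in place of code of your own. Each camera call takes 0.05 s, during which the arm holds its last target. There are 200 camera calls.

## Working session

There is one attempt and no reset: what is moved stays moved. The work goes in short steps, Python scripts to look and compute and a shell command to move; the robot and the scene stay as the last step left them, time stands still between calls to the robot, and variables do not carry over. Pictures are saved under pics/ and viewed, at most 14 in all, crops included, and the job is handed in when it is done.

```bash
ls; mkdir -p pics
cat > h.py <<'E'
import numpy as np, cv2
from station import bot, cams, spotter
def cloud(c):
    K=np.array(c["K"]);R=cv2.Rodrigues(np.array(c["rvec"],float))[0];t=np.array(c["tvec"],float).ravel()
    z=c["z_map"].astype(float);v,u=np.mgrid[:400,:640]
    P=np.stack([(u-K[0,2])/K[0,0]*z,(v-K[1,2])/K[1,1]*z,z],-1)
    W=(P-t)@R
    W[z==0]=np.nan
    return W
def save(c,n,crop=None,s=1):
    im=c["image"][:,:,::-1]
    if crop: im=im[crop[0]:crop[1],crop[2]:crop[3]]
    cv2.imwrite("pics/"+n,cv2.resize(im,None,fx=s,fy=s))
E
python3 - <<'E'
from h import *
for n in["top","side"]:
    c=cams.capture(n);save(c,n+"0.png",s=1.25);W=cloud(c)
    print(n,c["K"],(-cv2.Rodrigues(np.array(c["rvec"],float))[0].T@np.array(c["tvec"],float).ravel()))
    for k in "slide_case filter_tin cover_box eyepiece case_block tin_block box_block eyepiece_block mouse oil_bottle".split():
        for m in spotter.masks_of(k,c)[:3]:
            p=W[m["pixels"]];p=p[~np.isnan(p[:,0])]
            print(k,round(m["p"],2),np.round(m["pixel"]),m["pixels"].sum(),np.round(np.median(p,0)) if len(p) else None, np.round(np.percentile(p,[2,98],axis=0)).tolist() if len(p) else None)
E
```

```text
pics
top [[505.8191759    0.         316.59951461]
 [  0.         505.8191759  203.48957084]
 [  0.           0.           1.        ]] [ 351.92762222   23.3915232  1115.70772114]
slide_case 0.68 [234. 237.] 679 [456. 200.  29.] [[436.0, 134.0, 10.0], [499.0, 282.0, 33.0]]
filter_tin 0.97 [223. 248.] 557 [467. 173.  57.] [[442.0, 149.0, 31.0], [491.0, 199.0, 61.0]]
cover_box 0.57 [227. 218.] 451 [463. 236.  57.] [[446.0, 219.0, 29.0], [493.0, 287.0, 64.0]]
eyepiece 0.7 [221. 205.] 323 [469. 253.  98.] [[453.0, 237.0, 57.0], [487.0, 283.0, 105.0]]
eyepiece 0.65 [209. 171.] 285 [493. 342.  40.] [[477.0, 329.0, 2.0], [510.0, 363.0, 47.0]]
eyepiece 0.62 [282. 226.] 266 [351. 219.  41.] [[335.0, 204.0, 18.0], [368.0, 237.0, 47.0]]
case_block 0.72 [245. 428.] 4270 [ 431. -222.    5.] [[379.0, -316.0, -1.0], [483.0, -124.0, 12.0]]
case_block 0.39 [221. 205.] 265 [469. 252.  99.] [[453.0, 237.0, 83.0], [487.0, 268.0, 105.0]]
tin_block 0.57 [153. 436.] 1722 [ 641. -242.    7.] [[592.0, -287.0, -0.0], [686.0, -195.0, 13.0]]
box_block 0.76 [146. 226.] 1852 [648. 236.   6.] [[598.0, 182.0, -1.0]
[... 1004 characters left out ...]
.0, 290.0, 3.0], [395.0, 317.0, 46.0]]
eyepiece 0.54 [146. 279.] 273 [467. 241.  90.] [[451.0, 233.0, 60.0], [485.0, 261.0, 104.0]]
case_block 0.81 [344. 311.] 6931 [ 428. -240.    6.] [[377.0, -323.0, 2.0], [479.0, -128.0, 12.0]]
tin_block 0.63 [323. 434.] 2760 [ 638. -248.    9.] [[590.0, -294.0, 3.0], [686.0, -199.0, 13.0]]
box_block 0.6 [171. 349.] 829 [648. 232.   7.] [[596.0, 174.0, 3.0], [693.0, 285.0, 13.0]]
eyepiece_block 0.95 [215. 387.] 867 [660.  16.  10.] [[620.0, -23.0, 2.0], [701.0, 55.0, 13.0]]
mouse 0.71 [228. 299.] 1040 [458.   1.  30.] [[414.0, -14.0, 9.0], [503.0, 38.0, 35.0]]
oil_bottle 0.56 [265. 373.] 362 [ 570. -133.   35.] [[560.0, -140.0, 0.0], [587.0, -92.0, 62.0]]
```

View pics/top0.png

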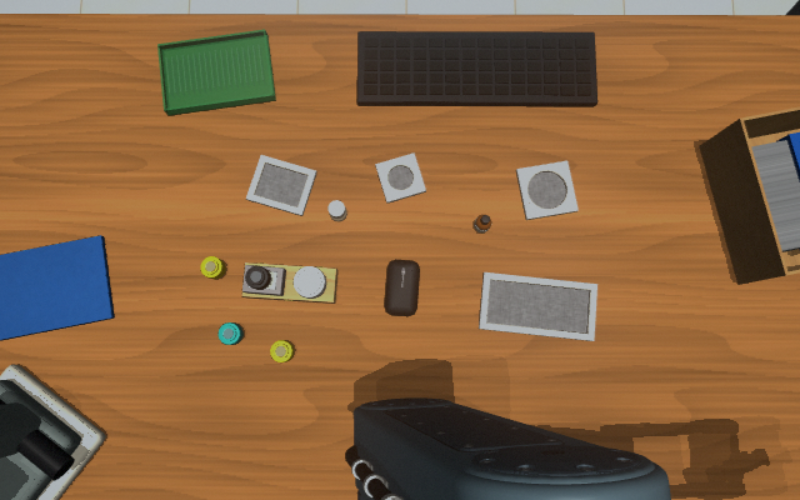

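View pics/side0.png

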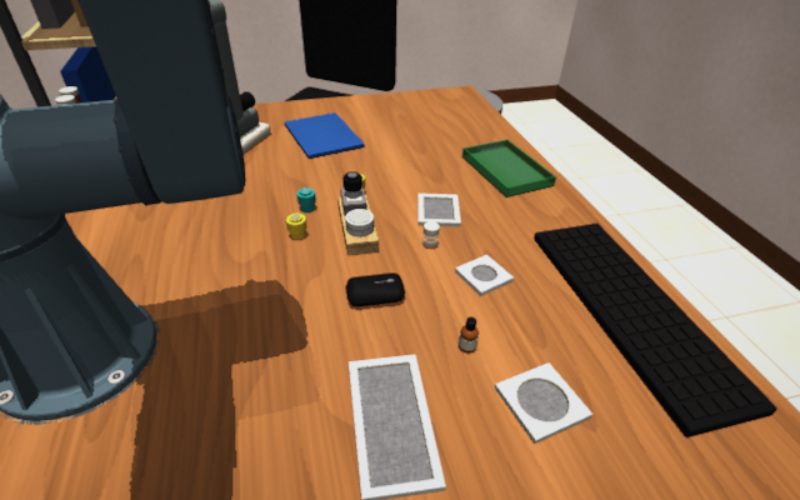

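```bash
cat >> h.py <<'E'
def layer(W,x,y,r,z0,z1):
    m=(abs(W[...,0]-x)<r)&(abs(W[...,1]-y)<r)&(W[...,2]>z0)&(W[...,2]<z1)
    return m
def rect(P):
    r=cv2.minAreaRect(P[:,:2].astype(np.float32)); return np.round(r[0],1),np.round(r[1],1),round(r[2],1)
E
python3 - <<'E'
from h import *
for n in["top","side"]:
    c=cams.capture(n);W=cloud(c)
    def pr(k,m): 
        P=W[m]; print(n,k,len(P),np.round(P.mean(0),1),*rect(P))
    pr("eyep",layer(W,469,250,30,85,115))
    pr("tin",layer(W,466,172,36,52,65))
    pr("box",layer(W,469,240,50,52,63)&(W[...,1]>206))
    pr("case",layer(W,467,210,110,25,35))
    for k,x,y,r in[("caseb",431,-222,125),("tinb",640,-243,68),("boxb",647,235,72),("eyeb",661,20,55)]:
        pr(k,layer(W,x,y,r,6.5,16))
        pr(k+" floor",layer(W,x,y,r*.7 if k!="eyeb" else 26,2.5,6.5))
E
```

```text
top eyep 285 [469.7 253.   98.7] [470.1 254.3] [35.2 36.8] 1.1
top tin 506 [467.3 174.7  57.5] [467.7 174.8] [52.2 51.3] 3.0
top box 380 [467.5 245.4  57.2] [470.7 252.7] [66.3 46.4] 85.0
top case 790 [462.3 199.7  29.3] [429.1 220.7] [169.8 142.6] 86.4
top caseb 1461 [ 431.1 -220.3    9.2] [ 421.1 -219.4] [200.5 123.1] 84.1
top caseb floor 1929 [ 431.2 -221.4    4.2] [ 430.7 -222.1] [173.3 175. ] 0.2
top tinb 984 [ 639.9 -242.8    9.6] [ 640.6 -241.9] [95.5 95.5] 10.1
top tinb floor 530 [ 641.7 -241.9    4.5] [ 640.4 -242.7] [94.6 93.1] 89.9
top boxb 849 [647.7 236.4   9.6] [648.3 237.3] [109.1  86.8] 73.5
top boxb floor 722 [648.7 236.7   4.4] [647.  235.3] [ 97.7 100.3] 89.0
top eyeb 735 [662.3  21.4   9.7] [660.5  26.7] [75.6 85.6] 16.9
top eyeb floor 203 [662.6  21.2   4.5] [662.7  19.3] [49.9 47.1] 90.0
side eyep 167 [467.3 244.7  97.1] [468.9 249.9] [36.1 36.6] 11.0
side tin 288 [465.2 168.6  58.2] [466.1 172.1] [54.  51.7] 77.8
side box 208 [466.2 235.7  58.1] [468.7 249.5] [70.1 46. ] 85.4
side case 389 [446.7 187.2  30.2] [427.3 217. ] [170.8 141.9] 87.3
side caseb 2626 [ 427.9 -238.    10.1] [ 430.  -222.4] [201.8 100.4] 84.2
side caseb floor 4127 [ 429.  -229.9    4.8] [ 431.1 -221.9] [174.5 174.7] 0.1
side tinb 1697 [ 638.1 -248.    10.5] [ 639.5 -244.3] [96.3 96. ] 9.8
side tinb floor 1013 [ 639.6 -245.1    4.9] [ 640.1 -243.4] [94.1 93.9] 89.6
side boxb 448 [646.9 232.6  10.1] [647.1 235.5] [111.9  86. ] 73.5
side boxb floor 335 [646.9 237.9   5. ] [647.8 233.8] [98.8 97. ] 88.7
side eyeb 606 [659.6  16.8  10.5] [660.9  19.4] [76.1 76.9] 16.6
side eyeb floor 181 [662.7  22.9   5.1] [662.8  23.4] [39.5 42.7] 36.6
```

The top view shows the stack at about (290,283), with the eyepiece on the box at (258,277) and the tin at (310,282). Yellow and turquoise decoys lie at (212,267), (282,351) and (230,333). The box, eyepiece, tin and case blocks are at (282,185), (401,177), (548,190) and (540,306). The mouse is at (402,288) and the bottle at (483,224). The side view agrees.

```bash
cat >> h.py <<'E'
from scipy.spatial.transform import Rotation as Ro
def go(x,y,z,ydir):
    """ydir: world angle (deg) of the closing line; prints shift cm and turn (deg->rad)"""
    s=bot.get_state(); p=np.array(s["tcp_pos"]);R=Ro.from_euler("xyz",s["tcp_rot"],degrees=True)
    best=None
    for a in(ydir,ydir+180):
        a=np.radians(a);Y=np.array([np.cos(a),np.sin(a),0]);Z=np.array([0,0,-1.])
        T=Ro.from_matrix(np.stack([np.cross(Y,Z),Y,Z],1))
        v=(R.inv()*T).as_rotvec()
        print("shift",np.round(R.inv().apply(np.array([x,y,z])-p)/10,2),"turn",np.round(v,3),"rows",np.round(np.linalg.norm(v)/.15,1))
    print(np.round(s["joint_positions"],1),np.round(p,1),np.round(s["tcp_rot"],1),s["time"],s["gripper_width"],s["grip_force"],np.round(s["wrist_force"],1))
E
python3 -c "
from h import *
go(469.5,252,180,0)"
```

```text
shift [ 51.73 -70.26   2.24] turn [ 0.    0.   -1.32] rows 8.8
shift [ 51.73 -70.26   2.24] turn [ 0.    -0.     1.822] rows 12.1
[-87.5  10.4  92.1   0.   77.6 -11.8] [ 142.7 -557.   202.4] [180.   -0.   14.4] 1.2 85.81607318591664 0.0 [ 0.8 -0.4 -1.4]
```

```bash
python3 -m crank '[[-1,[51.7,-70.3,2.2],[0,0,-1.32]],[-1,[51.7,-70.3,2.2],[0,0,-1.32]],[-1,[51.7,-70.3,2.2],[0,0,-1.32]],[-1,[51.7,-70.3,2.2],[0,0,-1.32]],[-1,[51.7,-70.3,2.2],[0,0,-1.32]],[-1,[51.7,-70.3,2.2],[0,0,-1.32]],[-1,[51.7,-70.3,2.2],[0,0,-1.32]],[-1,[51.7,-70.3,2.2],[0,0,-1.32]]]' 40; python3 -c "
from h import *
go(469.5,252,180,0)"
```

```text
time: 2.0
tcp_pos: [292.6, -184.5, 192.5]
tcp_rot: [179.9, 0.0, 83.4]
wrist_force: [1.1, -0.2, -0.1]
gripper_width: 85.5
grip_force: 0.0
shift [45.39 12.57  1.23] turn [ 0.001  0.001 -0.115] rows 0.8
shift [45.39 12.57  1.23] turn [ 1.000e-03 -2.000e-03  3.027e+00] rows 20.2
[-52.2 -22.1 122.8   0.   79.3 -45.6] [ 292.6 -184.5  192.5] [179.9   0.   83.4] 2.0 85.48798426460324 0.0 [ 1.1 -0.2 -0.1]
```

```bash
python3 -m crank '[[-1,[45.4,12.6,1.2],[0,0,-0.115]],[-1,[45.4,12.6,1.2],[0,0,-0.115]],[-1,[45.4,12.6,1.2],[0,0,-0.115]],[-1,[45.4,12.6,1.2],[0,0,-0.115]],[-1,[45.4,12.6,1.2],[0,0,-0.115]],[-1,[45.4,12.6,1.2],[0,0,-0.115]],[-1,[45.4,12.6,1.2],[0,0,-0.115]],[-1,[45.4,12.6,1.2],[0,0,-0.115]]]'; python3 -c "
from h import *
go(469.5,252,180,0)"
```

```text
time: 2.8
tcp_pos: [445.1, 186.0, 182.3]
tcp_rot: [179.9, 0.0, 89.8]
wrist_force: [-0.0, -0.6, -0.1]
gripper_width: 85.3
grip_force: 0.0
shift [6.61 2.42 0.24] turn [ 0.001  0.    -0.004] rows 0.0
shift [6.61 2.42 0.24] turn [ 0.000e+00 -2.000e-03  3.137e+00] rows 20.9
[  8.6  -0.6 106.3  -0.   74.3   8.8] [445.1 186.  182.3] [179.9   0.   89.8] 2.8 85.25173857757 0.0 [-0.  -0.6 -0.1]
```

```bash
python3 -m crank '[[-1,[5.4,5.4,0],[0,0,0]]]'; python3 -c "
from h import *
go(469.5,252,150,0)"
```

```text
time: 2.9
tcp_pos: [479.2, 222.0, 182.0]
tcp_rot: [-180.0, -0.0, 89.9]
wrist_force: [0.5, -1.3, 0.9]
gripper_width: 85.7
grip_force: 0.0
shift [ 3.   -0.98  3.2 ] turn [-0.001 -0.    -0.002] rows 0.0
shift [ 3.   -0.98  3.2 ] turn [-0.000e+00  1.000e-03  3.139e+00] rows 20.9
[ 12.    5.5 100.    0.   74.5  12.1] [479.2 222.  182. ] [-180.    -0.    89.9] 2.9 85.74999593749176 0.0 [ 0.5 -1.3  0.9]
```

```bash
python3 -m crank '[[-1,[0,0,0],[0,0,0]],[-1,[0,0,0],[0,0,0]]]'; python3 -c "
from h import *
go(469.5,252,150,0)"
```

```text
time: 3.1
tcp_pos: [479.7, 219.3, 181.1]
tcp_rot: [-179.9, 0.0, 89.8]
wrist_force: [-1.2, 0.4, -0.3]
gripper_width: 85.7
grip_force: 0.0
shift [ 3.27 -1.02  3.11] turn [-0.002  0.001 -0.003] rows 0.0
shift [ 3.27 -1.02  3.11] turn [1.000e-03 4.000e-03 3.139e+00] rows 20.9
[ 11.7   5.6 100.   -0.   74.5  11.9] [479.7 219.3 181.1] [-179.9    0.    89.8] 3.1 85.66935476010656 0.0 [-1.2  0.4 -0.3]
```

```bash
python3 -m crank '[[-1,[3.3,-1.0,3.1],[0,0,0]],[-1,[3.3,-1.0,6],[0,0,0]],[-1,[3.3,-1.0,9],[0,0,0]],[-1,[3.3,-1.0,11.5],[0,0,0]],[-1,[3.3,-1.0,11.5],[0,0,0]],[-1,[3.3,-1.0,11.5],[0,0,0]]]'
python3 - <<'E'
from h import *
go(469.5,252,65,0)
c=cams.capture("side");save(c,"s1.png",(90,220,200,370),4)
E
```

```text
time: 3.7
tcp_pos: [470.2, 251.0, 68.1]
tcp_rot: [180.0, 0.0, 89.6]
wrist_force: [0.6, -0.3, 0.1]
gripper_width: 84.8
grip_force: 0.0
shift [ 0.1  -0.07  0.31] turn [ 0.     0.    -0.006] rows 0.0
shift [ 0.1  -0.07  0.31] turn [ 0.    -0.     3.135] rows 20.9
[ 15.3  14.5 104.2  -0.   61.3  15.7] [470.2 251.   68.1] [180.    0.   89.6] 3.7 84.75228680642077 0.0 [ 0.6 -0.3  0.1]
```

View pics/s1.png

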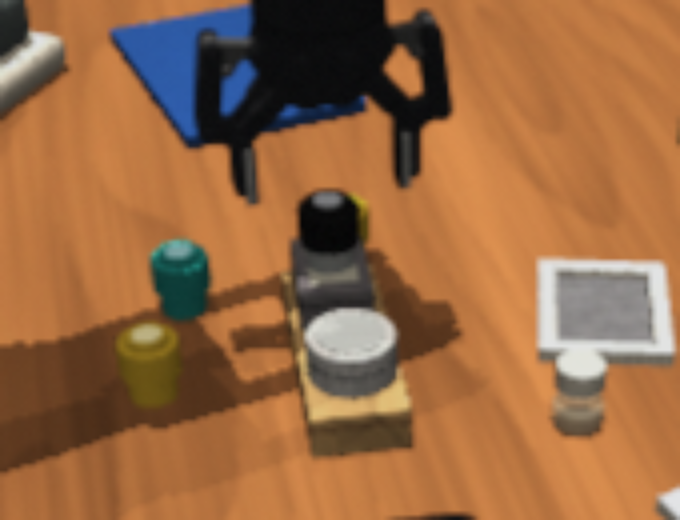

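The view shows the gripper centred on the eyepiece in x, but its fingertips look level with the top of the eyepiece. I'll check with depth.

Run:
```python
from h import *
c=cams.capture("side");W=cloud(c)
for u0,u1 in((255,265),(297,306)):
    for v in range(118,144,2):
        P=W[v,u0:u1]; i=np.nanargmin(c["z_map"][v,u0:u1]); print(u0+i,v,np.round(P[i]))
R=c["rvec"]
for p in[(512,252,81),(428,252,81),(470,252,68),(470,252,102)]:
    print(p,cv2.projectPoints(np.array([p],float),np.array(R,float),np.array(c["tvec"],float),c["K"],None)[0].ravel())
```

```text
264 118 [429. 235. 173.]
260 120 [420. 238. 168.]
261 122 [422. 238. 162.]
260 124 [419. 238. 158.]
261 126 [421. 238. 153.]
258 128 [415. 242. 146.]
255 130 [nan nan nan]
261 132 [420. 239. 137.]
262 134 [422. 239. 131.]
262 136 [422. 239. 126.]
264 138 [426. 238. 120.]
262 140 [422. 242. 113.]
255 142 [420. 423.   3.]
305 118 [nan nan nan]
302 120 [518. 237. 157.]
300 122 [514. 240. 151.]
301 124 [516. 240. 146.]
300 126 [514. 240. 140.]
300 128 [513. 239. 136.]
300 130 [513. 239. 130.]
300 132 [514. 241. 124.]
300 134 [514. 241. 118.]
300 136 [555. 429.   2.]
299 138 [549. 416.   3.]
300 140 [550. 406.   2.]
298 142 [541. 396.   2.]
(512, 252, 81) [298.56123013 145.12339891]
(428, 252, 81) [264.97828613 149.16842623]
(470, 252, 68) [282.11779426 151.62558341]
(470, 252, 102) [281.58473311 139.70080502]
```

Run:
```python
from h import *
for i in range(2):
    c=cams.capture("side");W=cloud(c)
    print(c.keys(),c.get("shot"))
    for a,b in((505,530),(405,432)):
        m=(W[...,0]>a)&(W[...,0]<b)&(abs(W[...,1]-245)<15)&(W[...,2]>60); P=W[m]; print(len(P),np.round(P[P[:,2].argsort()[:3]]))
    go(469.5,252,64,0)
```

```text
dict_keys(['image', 'z_map', 'K', 'rvec', 'tvec', 'shot']) 7
308 [[513. 249. 114.]
 [516. 241. 115.]
 [513. 241. 116.]]
372 [[426. 243. 115.]
 [421. 240. 117.]
 [424. 240. 117.]]
shift [ 0.02 -0.23  0.53] turn [ 0.004 -0.001 -0.006] rows 0.0
shift [ 0.02 -0.23  0.53] turn [-2.000e-03 -6.000e-03  3.136e+00] rows 20.9
[ 15.4  14.4 104.1  -0.   61.3  15.7] [471.8 251.8  69.3] [ 1.798e+02 -1.000e-01  8.970e+01] 3.85 85.60004954041284 0.0 [ 0.2 -0.1 -0.3]
dict_keys(['image', 'z_map', 'K', 'rvec', 'tvec', 'shot']) 8
315 [[513. 250. 113.]
 [516. 242. 114.]
 [514. 241. 115.]]
368 [[426. 241. 116.]
 [422. 242. 116.]
 [424. 241. 116.]]
shift [ 0.01 -0.22  0.51] turn [ 0.003 -0.001 -0.005] rows 0.0
shift [ 0.01 -0.22  0.51] turn [-1.000e-03 -5.000e-03  3.136e+00] rows 20.9
[ 15.4  14.4 104.1  -0.   61.3  15.7] [471.7 251.9  69.1] [ 1.798e+02 -1.000e-01  8.970e+01] 3.9 85.3217265742432 0.0 [0.8 0.3 0.4]
```

```bash
python3 -m crank '[[-1,[0,-0.2,1],[0,0,0]],[-1,[0,-0.2,2],[0,0,0]],[-1,[0,-0.2,2.5],[0,0,0]],[-1,[0,-0.2,2.5],[0,0,0]],[-1,[0,-0.2,2.5],[0,0,0]]]'
python3 - <<'E'
from h import *
print("pinch",bot.pinch_z)
c=cams.capture("side");W=cloud(c);save(c,"s2.png",(90,190,220,345),5)
for a,b in((505,530),(405,432)):
        m=(W[...,0]>a)&(W[...,0]<b)&(abs(W[...,1]-245)<15)&(W[...,2]>60); P=W[m]; print(len(P),np.round(P[P[:,2].argsort()[:3]]))
E
```

```text
time: 4.4
tcp_pos: [468.0, 251.8, 41.7]
tcp_rot: [-180.0, 0.0, 89.7]
wrist_force: [0.4, -0.1, -0.5]
gripper_width: 85.4
grip_force: 0.0
pinch 18.700000000000003
290 [[509. 246.  85.]
 [510. 251.  85.]
 [516. 243.  86.]]
471 [[422. 242.  88.]
 [417. 242.  89.]
 [419. 239.  90.]]
```

View pics/s2.png

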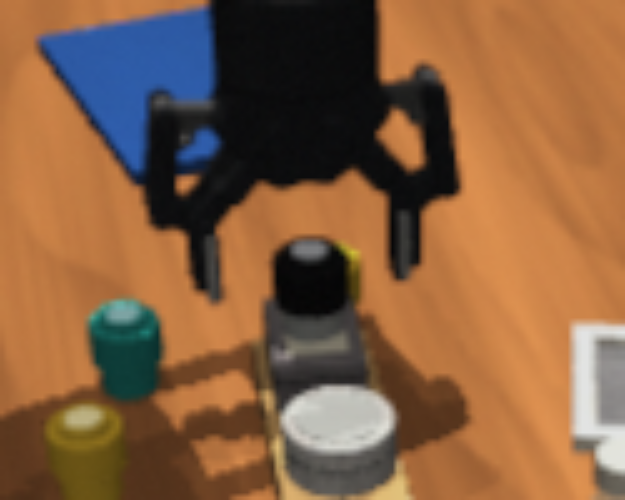

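The fingers straddle the eyepiece, but the real tips are about 31 mm higher than the reported TCP implies, both by depth and by eye. From here I'll correct z by +31.

```bash
python3 -m crank '[[-1,[0,0.1,0.5],[0,0,0]],[0.1,[0,0.1,0.5],[0,0,0]],[1,[0,0.1,0.5],[0,0,0]],[1,[0,0.1,0.5],[0,0,0]],[1,[0,0.1,0.5],[0,0,0]],[1,[0,0.1,0.5],[0,0,0]],[1,[0,0.1,0.5],[0,0,0]],[1,[0,0.1,0.5],[0,0,0]]]' 30
python3 - <<'E'
from h import *
c=cams.capture("side");save(c,"s3.png",(90,190,220,345),5)
E
```

```text
time: 5.25
tcp_pos: [469.6, 251.9, 37.4]
tcp_rot: [180.0, -0.0, 89.7]
wrist_force: [1.0, 0.2, 1.2]
gripper_width: 37.5
grip_force: 30.2
```

View pics/s3.png

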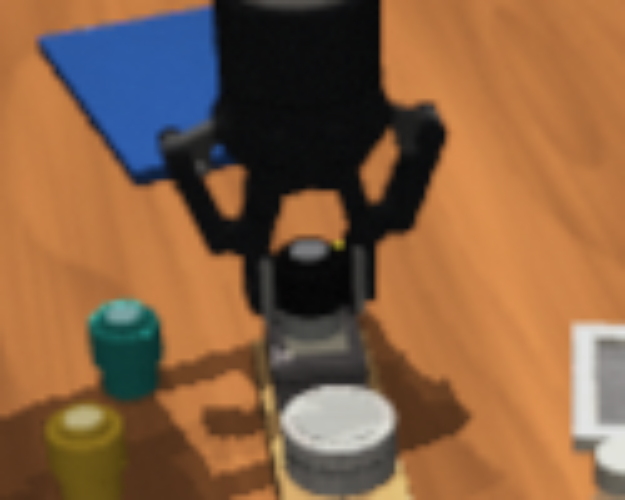

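The eyepiece is held by its head, with the grip at 37.5 mm. Lifting and carrying it.

```bash
python3 -m crank '[[1,[0,0,-3],[0,0,0]],[1,[0,0,-6],[0,0,0]],[1,[-3,3,-6],[0,0,0]],[1,[-6,6,-6],[0,0,0]],[1,[-9,8.5,-6],[0,0,0]],[1,[-12,11,-6],[0,0,0]],[1,[-15,13.5,-6],[0,0,0]],[1,[-18,16,-6],[0,0,0]]]' ; python3 -m crank '[[1,[-2.5,1.5,0],[0,0,0]],[1,[-4.5,3,0],[0,0,0]],[1,[-5,3.1,0],[0,0,0]],[1,[-5,3.1,0],[0,0,0]]]'
python3 - <<'E'
from h import *
go(662,21,-17,0)
for n in("side","top"):
    c=cams.capture(n);W=cloud(c)
    if n=="side": save(c,"s4.png",(120,240,330,480),5)
    for m in spotter.masks_of("eyepiece",c)[:4]:
        P=W[m["pixels"]];print(n,m["p"],np.round(np.nanmedian(P,0)),np.round(np.nanpercentile(P,[3,97],axis=0)).tolist())
E
```

```text
time: 6.1
tcp_pos: [628.5, 69.8, 96.5]
tcp_rot: [-179.9, -0.0, 89.7]
wrist_force: [0.0, 0.3, -0.7]
gripper_width: 36.8
grip_force: 30.6
time: 6.5
tcp_pos: [658.5, 20.2, 96.3]
tcp_rot: [-179.9, -0.0, 89.6]
wrist_force: [0.7, -0.1, 0.2]
gripper_width: 37.4
grip_force: 30.6
shift [ 0.07  0.37 11.33] turn [-0.002 -0.    -0.006] rows 0.0
shift [ 0.07  0.37 11.33] turn [-1.000e-03  3.000e-03  3.135e+00] rows 20.9
[-8.5 26.7 83.8  0.  69.5 -8.2] [658.5  20.2  96.3] [-179.9   -0.    89.6] 6.5 37.35813645462027 30.622190237045288 [ 0.7 -0.1  0.2]
side 0.85 [654.   9. 151.] [[641.0, 2.0, 120.0], [670.0, 30.0, 163.0]]
side 0.68 [349. 208.  34.] [[333.0, 201.0, 2.0], [366.0, 231.0, 46.0]]
side 0.66 [492. 336.  40.] [[475.0, 326.0, 27.0], [509.0, 353.0, 46.0]]
side 0.48 [378. 297.  33.] [[362.0, 290.0, 3.0], [395.0, 319.0, 46.0]]
top 0.82 [493. 343.  40.] [[477.0, 329.0, -1.0], [512.0, 364.0, 46.0]]
top 0.75 [380. 307.  41.] [[365.0, 293.0, 23.0], [395.0, 324.0, 46.0]]
top 0.44 [470. 258.  57.] [[447.0, 230.0, 30.0], [493.0, 285.0, 62.0]]
```

View pics/s4.png

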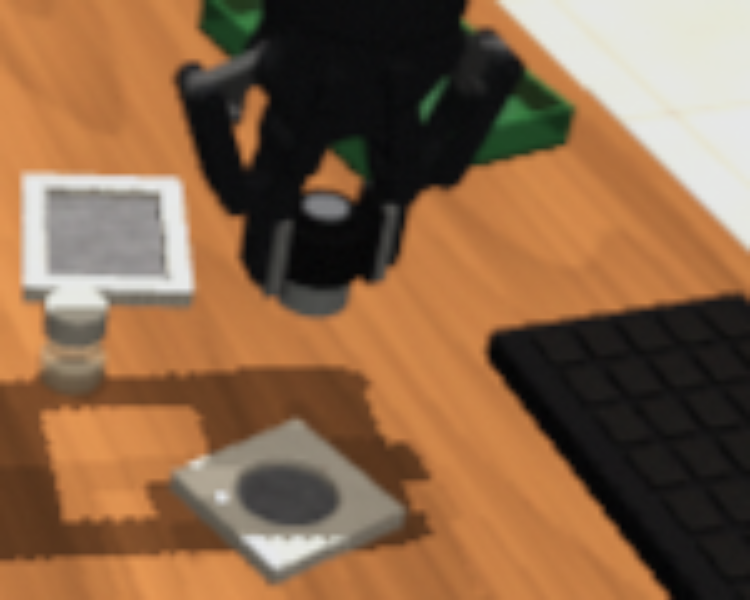

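The eyepiece is held upright above its block, whose round hollow is at (288,492) in the crop. Its underside is at about 118 mm, so I lower it by about 113 mm.

```bash
python3 -m crank '[[1,[0.1,0.4,3],[0,0,0]],[1,[0.1,0.4,6],[0,0,0]],[1,[0.1,0.4,8.5],[0,0,0]],[1,[0.1,0.4,10],[0,0,0]],[1,[0.1,0.4,11],[0,0,0]],[1,[0.1,0.4,11.3],[0,0,0]],[1,[0.1,0.4,11.3],[0,0,0]],[1,[0.1,0.4,11.3],[0,0,0]]]'
python3 - <<'E'
from h import *
go(662,21,-17,0)
c=cams.capture("side");W=cloud(c)
for m in spotter.masks_of("eyepiece",c)[:1]:
        P=W[m["pixels"]];print(m["p"],np.round(np.nanmedian(P,0)),np.round(np.nanpercentile(P,[3,97],axis=0)).tolist())
E
```

```text
time: 7.5
tcp_pos: [664.2, 21.7, -14.5]
tcp_rot: [179.9, 0.0, 89.7]
wrist_force: [0.3, -0.5, -1.1]
gripper_width: 37.4
grip_force: 30.6
shift [-0.08 -0.22  0.25] turn [ 0.002  0.    -0.005] rows 0.0
shift [-0.08 -0.22  0.25] turn [ 0.    -0.004  3.137] rows 20.9
[-8.3 35.6 85.2  0.  59.1 -8.1] [664.2  21.7 -14.5] [179.9   0.   89.7] 7.5 37.40311638140326 30.645875930786133 [ 0.3 -0.5 -1.1]
0.7 [378. 296.  31.] [[364.0, 290.0, 4.0], [395.0, 311.0, 46.0]]
```

```bash
python3 -m crank '[[1,[0,-0.1,0.1],[0,0,0]],[1,[0,-0.1,0.2],[0,0,0]],[1,[0,-0.1,0.2],[0,0,0]]]' ; python3 -m crank '[[0.3,[0,0,0],[0,0,0]],[-0.2,[0,0,0],[0,0,0]],[-0.6,[0,0,0],[0,0,0]],[-1,[0,0,0],[0,0,0]],[-1,[0,0,0],[0,0,0]],[-1,[0,0,0],[0,0,0]],[-1,[0,0,-3],[0,0,0]],[-1,[0,0,-6],[0,0,0]]]';  python3 -m crank '[[-1,[0,0,-4],[0,0,0]],[-1,[3,-3,-8],[0,0,0]],[-1,[6,-6,-8],[0,0,0]],[-1,[9,-9,-8],[0,0,0]],[-1,[12,-12,-8],[0,0,0]],[-1,[15,-15,-8],[0,0,0]],[-1,[15,-18,-8],[0,0,0]],[-1,[15,-19,-8],[0,0,0]]]';python3 - <<'E'
from h import *
c=cams.capture("side");save(c,"s5.png",(80,260,250,490),3.3)
W=cloud(c);P=W[layer(W,661,21,30,30,80)];print("eyepiece",np.round(np.nanpercentile(P,[3,50,97],axis=0)),rect(P))
c=cams.capture("top");W=cloud(c);P=W[layer(W,661,21,30,30,80)];print("eyepiece",len(P),np.round(np.nanpercentile(P,[3,50,97],axis=0)) if len(P) else 0,rect(P) if len(P) else 0)
go(467,173.5,90,-2)
E
```

```text
time: 7.9
tcp_pos: [662.6, 21.7, -16.6]
tcp_rot: [179.9, 0.0, 89.7]
wrist_force: [-2.2, -0.2, 5.5]
gripper_width: 37.3
grip_force: 31.1
time: 8.7
tcp_pos: [660.8, 22.0, 41.3]
tcp_rot: [-179.8, -0.0, 89.7]
wrist_force: [-0.1, -0.4, -0.6]
gripper_width: 85.7
grip_force: 0.0
time: 9.5
tcp_pos: [469.9, 173.8, 121.7]
tcp_rot: [-179.9, 0.0, 89.9]
wrist_force: [0.6, -1.3, 0.3]
gripper_width: 85.8
grip_force: 0.0
eyepiece [[643.   4.  31.]
 [657.  15.  45.]
 [675.  34.  50.]] (array([660.1,  20.7]), array([35.6, 36.2]), 68.9)
eyepiece 242 [[645.   8.  35.]
 [660.  24.  45.]
 [679.  41.  51.]] (array([662.2,  24.7]), array([36.4, 37.1]), 24.9)
shift [ 0.06 -0.52  3.23] turn [0.    0.    0.031] rows 0.2
shift [ 0.06 -0.52  3.23] turn [-0.     0.    -3.111] rows 20.7
[  6.6   6.3 106.6  -0.   67.1   6.8] [472.1 172.9 122.3] [180.    0.   89.8] 9.6 85.40073229694322 0.0 [ 0.4 -0.3  0.5]
```

View pics/s5.png

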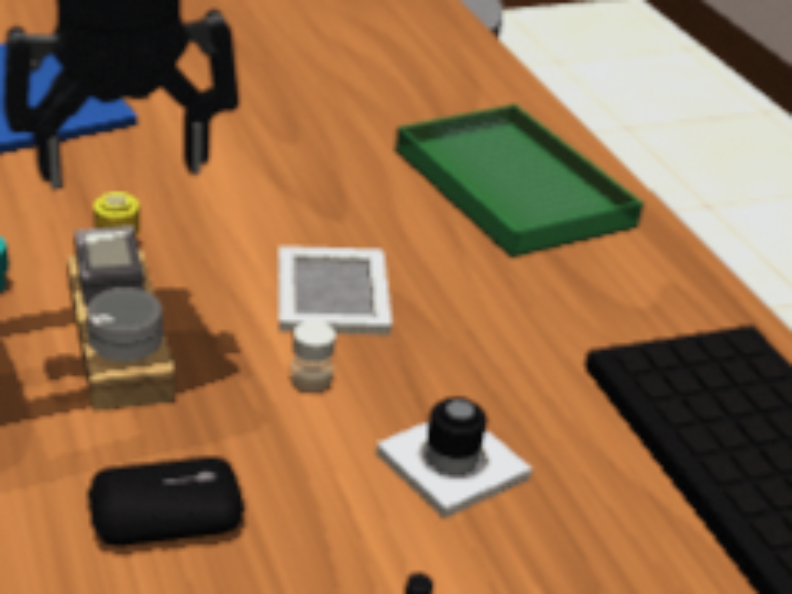

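The eyepiece stands upright in its hollow (crop 457,435), with its top at about 48 mm as expected. Next is the tin.

```bash
python3 -m crank '[[-1,[0.05,-0.5,3],[0,0,0.03]],[-1,[0.05,-0.5,6],[0,0,0.03]],[-1,[0.05,-0.5,9],[0,0,0.03]],[-1,[0.05,-0.5,11],[0,0,0.03]],[-1,[0.05,-0.5,11.7],[0,0,0.03]],[-1,[0.05,-0.5,11.7],[0,0,0.03]]]'; python3 -m crank '[[-0.2,[0,0,0],[0,0,0]],[0,[0,0,0],[0,0,0]],[1,[0,0,0],[0,0,0]],[1,[0,0,0],[0,0,0]],[1,[0,0,0],[0,0,0]],[1,[0,0,0],[0,0,0]],[1,[0,0,0],[0,0,0]],[1,[0,0,0],[0,0,0]]]' 30
python3 - <<'E'
from h import *
c=cams.capture("side");save(c,"s6.png",(110,210,220,345),5)
W=cloud(c)
for a,b in((493,512),(425,441)):
        m=(W[...,0]>a)&(W[...,0]<b)&(abs(W[...,1]-163)<15)&(W[...,2]>33); P=W[m]; print(len(P),np.round(P[P[:,2].argsort()[:3]]))
go(467,173.5,5,-2)
E
```

```text
time: 10.2
tcp_pos: [468.3, 172.7, 4.3]
tcp_rot: [-179.9, 0.0, 87.9]
wrist_force: [0.0, -0.4, 0.3]
gripper_width: 85.7
grip_force: 0.0
time: 11.0
tcp_pos: [469.3, 173.4, 6.7]
tcp_rot: [179.8, -0.0, 88.0]
wrist_force: [-0.9, -0.5, 7.1]
gripper_width: 53.0
grip_force: 31.7
380 [[493. 166.  36.]
 [493. 166.  38.]
 [493. 166.  41.]]
709 [[436. 154.  33.]
 [438. 165.  42.]
 [440. 163.  44.]]
shift [ 0.   -0.24  0.17] turn [ 0.003 -0.     0.   ] rows 0.0
shift [ 0.   -0.24  0.17] turn [ 0.     0.005 -3.142] rows 20.9
[  6.7  16.8 110.3  -0.   52.7   8.7] [469.4 173.4   6.7] [179.8  -0.   88. ] 11.05 52.83010194254186 31.667232513427734 [-0.6 -1.6  5.6]
```

View pics/s6.png

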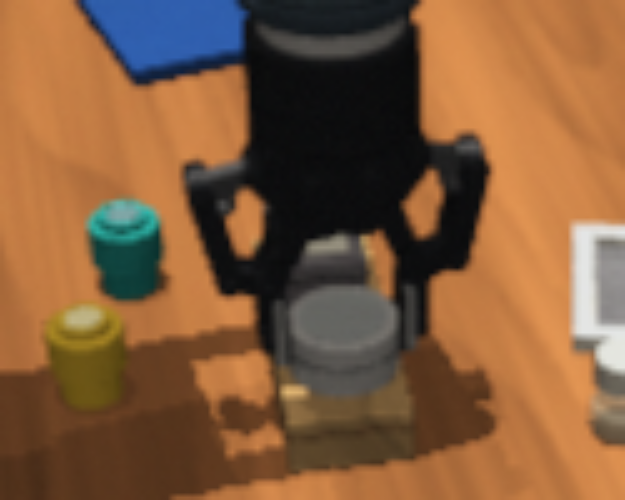

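The tin is held (grip 53 mm). Lifting it, then I'll check the fingertip height against its underside.

```bash
python3 -m crank '[[1,[0,0,-1],[0,0,0]],[1,[0,0,-4],[0,0,0]],[1,[0,0,-8],[0,0,0]],[1,[-3,1,-10],[0,0,0]],[1,[-7,3,-10],[0,0,0]],[1,[-12,5,-10],[0,0,0]],[1,[-17,7,-10],[0,0,0]],[1,[-22,9,-10],[0,0,0]]]'; python3 -m crank '[[1,[-4,1.5,0],[0,0,0]],[1,[-8,3,0],[0,0,0]],[1,[-12,4.5,0],[0,0,0]],[1,[-15,5.8,0],[0,0,0]],[1,[-18,7,0],[0,0,0]],[1,[-18,7,0],[0,0,0]],[1,[-18,7,0],[0,0,0]]]'
python3 - <<'E'
from h import *
go(640,-243,-21,-2)
c=cams.capture("side");save(c,"s7.png",(180,360,360,560),4)
W=cloud(c)
m=layer(W,640,-245,60,70,175);P=W[m]
for a,b in((-48,-33),(-15,15),(33,48)):
    Q=P[(P[:,0]-638>a)&(P[:,0]-638<b)]; print(a,len(Q),np.round(Q[Q[:,2].argsort()[:3]]))
for mm in spotter.masks_of("filter_tin",c)[:1]:
    Q=W[mm["pixels"]];print(mm["p"],np.round(np.nanpercentile(Q,[2,50,98],axis=0)))
E
```

```text
time: 11.85
tcp_pos: [546.7, -40.5, 106.2]
tcp_rot: [179.9, 0.0, 88.0]
wrist_force: [1.0, 0.1, -0.5]
gripper_width: 53.0
grip_force: 32.0
time: 12.55
tcp_pos: [609.5, -221.4, 105.3]
tcp_rot: [-180.0, -0.0, 87.9]
wrist_force: [-0.9, 1.3, -1.0]
gripper_width: 52.6
grip_force: 32.0
shift [-2.05  3.13 12.63] turn [-0.    -0.001 -0.001] rows 0.0
shift [-2.05  3.13 12.63] turn [-1.00e-03  1.00e-03  3.14e+00] rows 20.9
[-30.4  24.9  85.3   0.   69.8 -28.4] [ 609.5 -221.4  105.3] [-180.    -0.    87.9] 12.55 52.56259666113499 31.988841891288757 [-0.9  1.3 -1. ]
-48 320 [[ 597. -244.  130.]
 [ 595. -244.  130.]
 [ 591. -242.  130.]]
-15 298 [[ 626. -241.  132.]
 [ 625. -243.  136.]
 [ 627. -241.  138.]]
33 0 []
0.89 [[ 584. -248.  132.]
 [ 606. -235.  157.]
 [ 631. -203.  159.]]
```

View pics/s7.png

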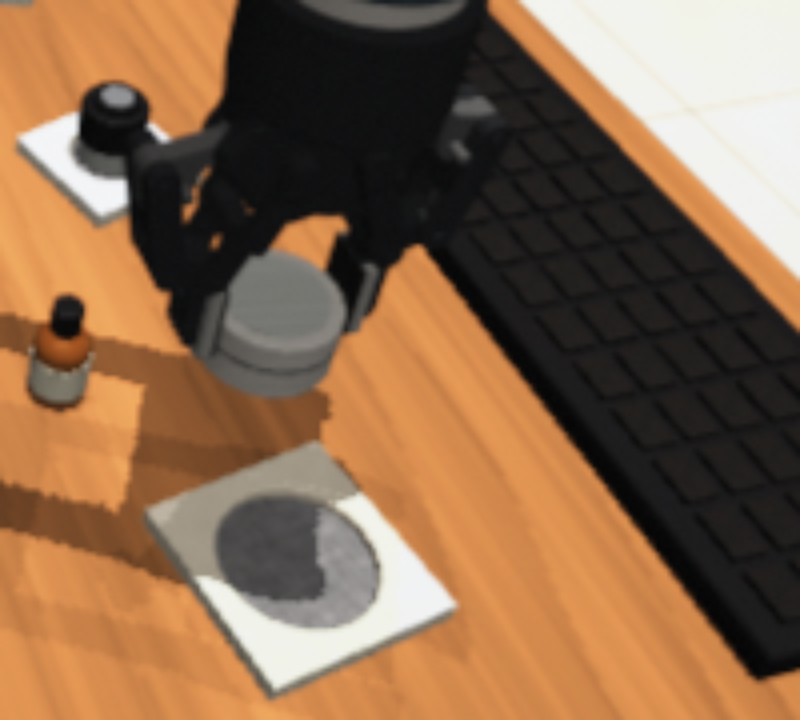

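The tin hangs level above its block (hollow at (298,560) in the crop), with the fingertips about 10 mm above its underside. Lowering it.

```bash
python3 -m crank '[[1,[-2.05,3.1,1],[0,0,0]],[1,[-2.05,3.1,4],[0,0,0]],[1,[-2.05,3.1,8],[0,0,0]],[1,[-2.05,3.1,10.5],[0,0,0]],[1,[-2.05,3.1,11.8],[0,0,0]],[1,[-2.05,3.1,12.3],[0,0,0]],[1,[-2.05,3.1,12.3],[0,0,0]]]'
python3 - <<'E'
from h import *
go(640,-243,-21,-2)
c=cams.capture("side");W=cloud(c)
for mm in spotter.masks_of("filter_tin",c)[:1]:
    Q=W[mm["pixels"]];print(mm["p"],np.round(np.nanpercentile(Q,[2,50,98],axis=0)))
E
```

```text
time: 13.35
tcp_pos: [640.5, -242.2, -17.2]
tcp_rot: [180.0, 0.0, 88.0]
wrist_force: [-0.1, -0.9, -0.9]
gripper_width: 52.9
grip_force: 32.1
shift [-0.08 -0.05  0.38] turn [0.    0.    0.001] rows 0.0
shift [-0.08 -0.05  0.38] turn [-0.000e+00  1.000e-03 -3.141e+00] rows 20.9
[-30.6  37.9  81.7   0.   60.4 -28.7] [ 640.5 -242.2  -17.2] [180.   0.  88.] 13.35 52.94488515875931 32.06599295139313 [-0.1 -0.9 -0.9]
0.96 [[ 614. -269.    9.]
 [ 637. -255.   34.]
 [ 663. -228.   37.]]
```

```bash
python3 -m crank '[[1,[0,0,0.15],[0,0,0]],[1,[0,0,0.3],[0,0,0]],[1,[0,0,0.3],[0,0,0]]]'; python3 -m crank '[[-0.1,[0,0,0],[0,0,0]],[-0.4,[0,0,0],[0,0,0]],[-0.7,[0,0,0],[0,0,0]],[-1,[0,0,0],[0,0,0]],[-1,[0,0,0],[0,0,0]],[-1,[0,0,-2],[0,0,0]],[-1,[0,0,-6],[0,0,0]],[-1,[0,0,-10],[0,0,0]]]';python3 -m crank '[[-1,[3,-1,-2],[0,0,0]],[-1,[7,-2.5,-4],[0,0,0]],[-1,[12,-4.5,-4],[0,0,0]],[-1,[17,-6.5,-4],[0,0,0]],[-1,[22,-8.5,-4],[0,0,0]],[-1,[27,-10,-4],[0,0,0]],[-1,[32,-11.5,-4],[0,0,0]],[-1,[36,-13,-4],[0,0,0]]]'
python3 - <<'E'
from h import *
c=cams.capture("side");W=cloud(c)
P=W[layer(W,640,-243,45,26,60)];print("tin",np.round(np.nanpercentile(P,[2,50,98],axis=0)),rect(P))
c=cams.capture("top");W=cloud(c)
P=W[layer(W,640,-243,45,26,60)];print("tin",np.round(np.nanpercentile(P,[2,50,98],axis=0)),rect(P))
P=W[layer(W,469,250,50,50,64)];print("box",np.round(np.nanmedian(P,0)),rect(P))
P=W[layer(W,469,212,90,24,36)];print("case",rect(P))
go(469.5,251,100,-5)
E
```

```text
time: 13.75
tcp_pos: [641.1, -243.4, -19.2]
tcp_rot: [179.9, 0.1, 88.0]
wrist_force: [-1.9, 0.6, 5.2]
gripper_width: 52.9
grip_force: 32.5
time: 14.55
tcp_pos: [639.1, -242.2, 78.9]
tcp_rot: [-179.9, -0.1, 88.0]
wrist_force: [1.1, -0.6, 1.0]
gripper_width: 85.2
grip_force: 0.0
time: 15.35
tcp_pos: [524.7, 115.1, 119.3]
tcp_rot: [180.0, -0.0, 88.0]
wrist_force: [0.7, -0.3, 0.6]
gripper_width: 85.3
grip_force: 0.0
tin [[ 614. -269.   27.]
 [ 638. -246.   33.]
 [ 663. -220.   35.]] (array([ 639. , -244.1]), array([52.7, 52.4]), 72.4)
tin [[ 616. -265.   27.]
 [ 640. -241.   32.]
 [ 665. -217.   36.]] (array([ 641.2, -241.2]), array([52.5, 52.8]), 35.1)
box [473. 235.  57.] (array([472.7, 235.4]), array([31.5, 39.5]), 85.2)
case (array([477. , 194.1]), array([122.1,  42.9]), 86.4)
shift [13.07 -5.71  1.93] turn [-0.002 -0.002  0.058] rows 0.4
shift [13.07 -5.71  1.93] turn [ 3.000e-03 -2.000e-03 -3.083e+00] rows 20.6
[0.000e+00 1.070e+01 1.019e+02 1.000e-01 6.740e+01 1.600e+00] [522.8 118.7 119. ] [-1.799e+02 -1.000e-01  8.840e+01] 15.45 85.33881379977328 0.0 [-0.2 -0.5  0.7]
```

```bash
python3 -m crank '[[-1,[4,-1.5,0],[0,0,0.058]],[-1,[8,-3.5,0],[0,0,0.058]],[-1,[12,-5,0],[0,0,0.058]],[-1,[13.05,-5.6,3],[0,0,0.058]],[-1,[13.05,-5.6,7],[0,0,0.058]],[-1,[13.05,-5.6,10],[0,0,0.058]],[-1,[13.05,-5.6,11.1],[0,0,0.058]],[-1,[13.05,-5.6,11.1],[0,0,0.058]]]'
python3 - <<'E'
from h import *
c=cams.capture("side");W=cloud(c)
P=W[layer(W,469,250,50,50,64)];print("box",np.round(np.nanmedian(P,0)))
go(469.5,251,8,-5)
E
```

```text
time: 16.25
tcp_pos: [472.9, 245.0, 6.7]
tcp_rot: [-179.8, 0.1, 84.6]
wrist_force: [0.6, -1.0, 0.3]
gripper_width: 85.3
grip_force: 0.0
box [467. 241.  59.]
shift [ 0.51 -0.53  0.03] turn [-0.001  0.    -0.006] rows 0.0
shift [ 0.51 -0.53  0.03] turn [0.000e+00 1.000e-03 3.135e+00] rows 20.9
[ 14.6  20.3 105.2  -0.   54.5  20. ] [474.3 245.4   8.3] [-180.     0.    84.6] 16.3 85.27347501602898 0.0 [ 0.2 -0.5  0.1]
```

```bash
python3 -m crank '[[-1,[0.5,-0.45,0],[0,0,0]],[-0.3,[0.5,-0.45,0],[0,0,0]],[0.1,[0.5,-0.45,0],[0,0,0]],[1,[0.5,-0.45,0],[0,0,0]],[1,[0.5,-0.45,0],[0,0,0]],[1,[0.5,-0.45,0],[0,0,0]],[1,[0.5,-0.45,0],[0,0,0]],[1,[0.5,-0.45,0],[0,0,0]]]' 30; python3 -m crank '[[1,[0,0,-1],[0,0,0]],[1,[0,0,-4],[0,0,0]],[1,[0,0,-8],[0,0,0]],[1,[0,3,-9],[0,0,0.1]],[1,[0,7,-9],[0,0,0.2]],[1,[-1,11,-9],[0,0,0.2]],[1,[-2,14,-9],[0,0,0.2]],[1,[-2,14,-9],[0,0,0.2]]]'
python3 - <<'E'
from h import *
go(647.7,236,-21,-16.5)
c=cams.capture("side");save(c,"s8.png",(90,230,250,425),4)
W=cloud(c)
for mm in spotter.masks_of("cover_box",c)[:1]:
    Q=W[mm["pixels"]];print(mm["p"],np.round(np.nanpercentile(Q,[2,50,98],axis=0)))
E
```

```text
time: 17.1
tcp_pos: [470.8, 251.4, 9.2]
tcp_rot: [179.9, -0.0, 84.7]
wrist_force: [-1.0, 0.3, 6.7]
gripper_width: 45.3
grip_force: 31.8
time: 17.9
tcp_pos: [611.1, 215.9, 98.8]
tcp_rot: [179.8, -0.0, 73.0]
wrist_force: [-0.1, -1.3, -0.8]
gripper_width: 45.3
grip_force: 31.1
shift [ 2.98  2.88 11.99] turn [ 0.003 -0.    -0.008] rows 0.1
shift [ 2.98  2.88 11.99] turn [-1.000e-03 -4.000e-03  3.134e+00] rows 20.9
[ 9.  25.2 85.7 -0.1 69.  26. ] [611.1 215.9  98.8] [179.8  -0.   73. ] 17.9 45.33594611535371 31.141633987426758 [-0.1 -1.3 -0.8]
0.61 [[580. 179. 123.]
 [605. 192. 148.]
 [632. 244. 150.]]
```

View pics/s8.png

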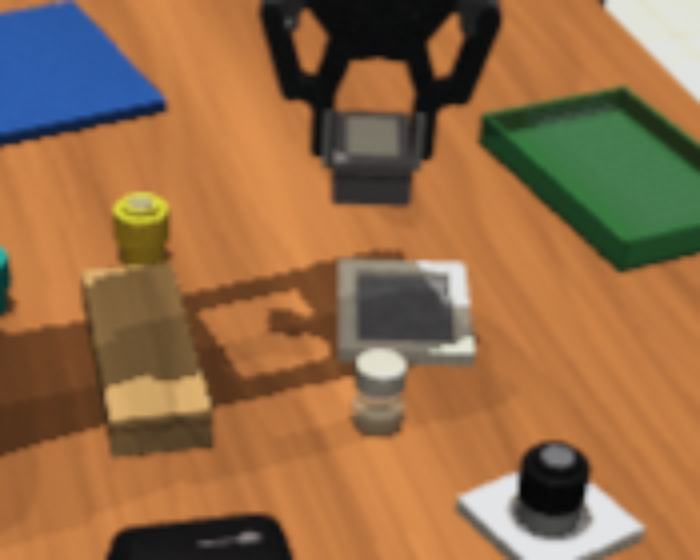

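The box is held level; its block's hollow is at (405,305) in the crop. Lowering it into place.

```bash
python3 -m crank '[[1,[2.9,2.9,0],[0,0,0]],[1,[2.9,2.9,3],[0,0,0]],[1,[2.9,2.9,7],[0,0,0]],[1,[2.9,2.9,10],[0,0,0]],[1,[2.9,2.9,11],[0,0,0]],[1,[2.9,2.9,11.2],[0,0,0]],[1,[2.9,2.9,11.2],[0,0,0]],[1,[2.9,2.9,11.2],[0,0,0]]]'
python3 - <<'E'
from h import *
go(647.7,236,-17.5,-16.5)
for n in("side","top"):
    c=cams.capture(n);W=cloud(c)
    P=W[layer(W,648,236,48,28,42)];P=P[c["image"][layer(W,648,236,48,28,42)].mean(1)>70];print(n,len(P),np.round(np.nanpercentile(P,[2,50,98],axis=0)),rect(P))
    if n=="side": save(c,"s9.png",(120,210,300,410),6)
E
```

```text
time: 18.8
tcp_pos: [643.2, 238.1, -13.3]
tcp_rot: [180.0, -0.0, 73.2]
wrist_force: [0.6, -0.5, -0.8]
gripper_width: 45.5
grip_force: 37.1
shift [-0.07  0.49  0.42] turn [ 0.    -0.    -0.004] rows 0.0
shift [-0.07  0.49  0.42] turn [-0.    -0.     3.137] rows 20.9
[10.4 37.7 81.5  0.  60.8 27.2] [643.2 238.1 -13.3] [180.   -0.   73.2] 18.8 45.47438672968083 37.085898917284794 [ 0.6 -0.5 -0.8]
side 164 [[606. 212.  35.]
 [640. 236.  37.]
 [660. 271.  40.]] (array([633.3, 242.1]), array([63.5, 54. ]), 76.0)
top 86 [[620. 204.  32.]
 [644. 213.  36.]
 [659. 218.  39.]] (array([639. , 216.9]), array([18.3, 40.7]), 73.3)
```

View pics/s9.png

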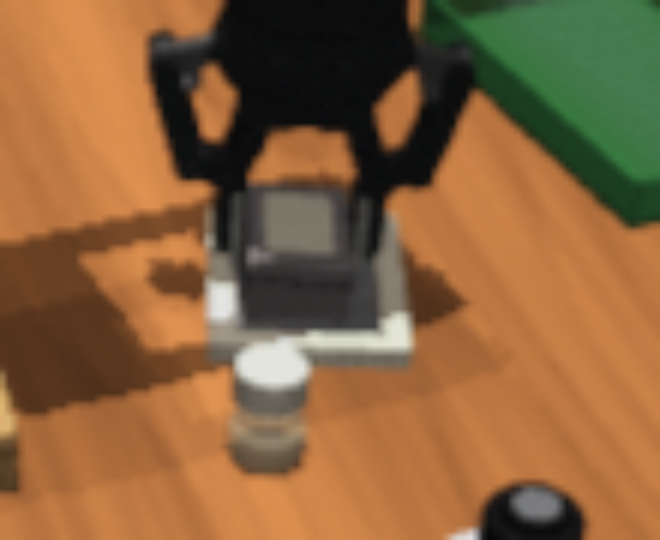

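The box sits about 5 mm towards −x in the hollow. I'll shift it +5 mm in x and lower it.

```bash
python3 -m crank '[[1,[-0.1,0.5,0],[0,0,0]],[1,[-0.1,0.5,0.2],[0,0,0]],[1,[-0.1,0.5,0.4],[0,0,0]],[1,[-0.1,0.5,0.4],[0,0,0]]]'; python3 -m crank '[[0.1,[0,0,0],[0,0,0]],[-0.2,[0,0,0],[0,0,0]],[-0.6,[0,0,0],[0,0,0]],[-1,[0,0,0],[0,0,0]],[-1,[0,0,0],[0,0,0]],[-1,[0,0,-2],[0,0,0]],[-1,[0,0,-6],[0,0,0]],[-1,[0,0,-10],[0,0,0]]]';python3 -m crank '[[-1,[-3,-3,-2],[0,0,0]],[-1,[-6,-7,-4],[0,0,0]],[-1,[-10,-11,-4],[0,0,0]],[-1,[-13,-15,-4],[0,0,0]],[-1,[-17,-19,-4],[0,0,0]],[-1,[-20,-23,-4],[0,0,0]],[-1,[-24,-27,-4],[0,0,0]],[-1,[-28,-30,-4],[0,0,0]]]'
python3 - <<'E'
from h import *
for n in("side","top"):
    c=cams.capture(n);W=cloud(c)
    P=W[layer(W,648,236,50,26,45)];print(n,"box",len(P),np.round(np.nanmedian(P,0)),rect(P))
    P=W[layer(W,467,212,95,24,36)];print("case",len(P),rect(P))
go(467,212,100,-3)
E
```

```text
time: 19.3
tcp_pos: [648.8, 235.0, -16.9]
tcp_rot: [179.9, -0.0, 73.2]
wrist_force: [-1.2, -2.1, 4.1]
gripper_width: 45.4
grip_force: 37.4
time: 20.1
tcp_pos: [647.1, 235.0, 81.9]
tcp_rot: [-179.9, 0.1, 73.2]
wrist_force: [1.6, 0.2, 0.3]
gripper_width: 85.4
grip_force: 0.0
time: 20.9
tcp_pos: [297.1, 66.2, 121.7]
tcp_rot: [-180.0, 0.0, 73.3]
wrist_force: [-0.3, -1.8, 1.9]
gripper_width: 85.3
grip_force: 0.0
side box 290 [645. 229.  33.] (array([646.9, 234.6]), array([72.3, 46.1]), 73.1)
case 1010 (array([433.7, 215.7]), array([167.4, 129.5]), 86.5)
top box 609 [648. 236.  32.] (array([648.8, 236.2]), array([67.3, 47.2]), 73.5)
case 2061 (array([434.9, 218.6]), array([166. , 131.5]), 86.4)
shift [19.08 12.19  2.13] turn [ 0.001  0.001 -0.243] rows 1.6
shift [19.08 12.19  2.13] turn [ 1.000e-03 -2.000e-03  2.898e+00] rows 19.3
[-1.050e+01 -2.490e+01  1.331e+02 -1.000e-01  7.180e+01  6.500e+00] [294.8  65.  121.3] [179.9   0.   73.1] 21.0 85.50536168957467 0.0 [ 1.1 -0.4  0.2]
```

```bash
python3 - <<'E'
from h import *
for n in("side","top"):
    c=cams.capture(n);W=cloud(c)
    m=layer(W,467,212,95,26,36)&(abs(W[...,0]-467)<45);print(n,"case",rect(W[m]))
E
python3 -m crank '[[-1,[5,3,0],[0,0,-0.15]],[-1,[9,6,0],[0,0,-0.23]],[-1,[13,8.5,0],[0,0,-0.23]],[-1,[17,11,0],[0,0,-0.23]],[-1,[19,12.2,0],[0,0,-0.23]],[-1,[19,12.2,2],[0,0,-0.23]],[-1,[19,12.2,2],[0,0,-0.23]]]'
python3 - <<'E'
from h import *
go(467,212,-24,-3.5)
E
```

```text
side case (array([467.7, 210.7]), array([163.7,  60.6]), 86.8)
top case (array([469.5, 213.8]), array([160.7,  60.4]), 86.9)
time: 21.8
tcp_pos: [469.6, 214.2, 98.5]
tcp_rot: [-179.6, 0.1, 86.5]
wrist_force: [-1.2, 0.2, -0.6]
gripper_width: 85.7
grip_force: 0.0
shift [-0.22 -0.17 12.25] turn [-0.006  0.001  0.   ] rows 0.0
shift [-0.22 -0.17 12.25] turn [-2.000e-03 -1.000e-02 -3.141e+00] rows 20.9
[ 11.3  10.1 105.4   0.   64.9  14.8] [469.6 214.2  98.5] [-1.796e+02  1.000e-01  8.650e+01] 21.8 85.68290946234299 0.0 [-1.2  0.2 -0.6]
```

```bash
python3 -m crank '[[-1,[-0.1,0,3],[0,0,0]],[-1,[-0.1,0,6],[0,0,0]],[-1,[-0.1,0,9],[0,0,0]],[-1,[-0.1,0,11.5],[0,0,0]],[-1,[-0.1,0,12.1],[0,0,0]],[-1,[-0.1,0,12.1],[0,0,0]]]';python3 -m crank '[[-0.5,[0,0,0],[0,0,0]],[-0.3,[0,0,0],[0,0,0]],[0.5,[0,0,0],[0,0,0]],[0.5,[0,0,0],[0,0,0]],[0.5,[0,0,0],[0,0,0]],[0.5,[0,0,0],[0,0,0]],[0.5,[0,0,0],[0,0,0]]]' 60; python3 -m crank '[[1,[0,0,-1],[0,0,0]],[1,[0,0,-3],[0,0,0]],[1,[0,0,-6],[0,0,0]],[1,[0,0,-10],[0,0,0]],[1,[0,0,-12],[0,0,0]],[1,[0,0,-12],[0,0,0]]]';python3 - <<'E'
from h import *
c=cams.capture("side");save(c,"s10.png",(100,240,200,375),4)
go(430.5,-222,80,-6)
E
```

```text
time: 22.4
tcp_pos: [470.0, 212.0, -19.7]
tcp_rot: [-179.9, 0.0, 86.4]
wrist_force: [-0.0, 0.0, 1.3]
gripper_width: 85.1
grip_force: 0.0
time: 23.1
tcp_pos: [471.9, 212.4, -17.0]
tcp_rot: [179.9, -0.0, 86.4]
wrist_force: [-2.8, 0.6, 5.3]
gripper_width: 58.5
grip_force: 65.5
time: 23.7
tcp_pos: [473.7, 212.6, 105.6]
tcp_rot: [179.5, -0.1, 86.4]
wrist_force: [0.8, 0.6, -3.7]
gripper_width: 58.3
grip_force: 65.8
shift [-43.6   -1.42   2.26] turn [ 0.004 -0.001  0.042] rows 0.3
shift [-43.6   -1.42   2.26] turn [ 2.0e-03  7.0e-03 -3.1e+00] rows 20.7
[ 11.1   9.5 105.5  -0.   64.8  14.7] [472.  212.2 103.1] [ 1.798e+02 -1.000e-01  8.640e+01] 23.75 58.74318066863628 65.80690026283264 [ 0.1  0.8 -3.9]
```

View pics/s10.png

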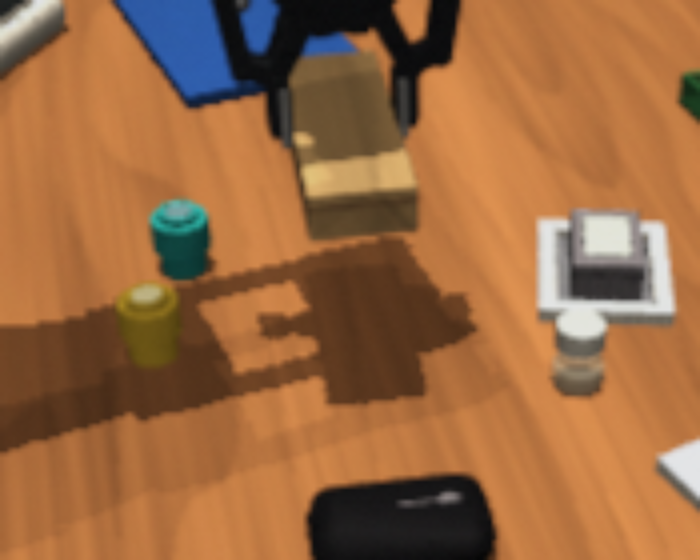

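The case hangs level in the gripper. Carrying it to its block.

```bash
python3 -m crank '[[1,[-3,-0.1,0],[0,0,0]],[1,[-7,-0.2,0],[0,0,0.02]],[1,[-11,-0.3,0],[0,0,0.04]],[1,[-15,-0.5,0],[0,0,0.04]],[1,[-20,-0.7,0],[0,0,0.04]],[1,[-25,-0.9,0],[0,0,0.04]],[1,[-30,-1.1,0],[0,0,0.04]],[1,[-34,-1.2,0],[0,0,0.04]]]'; python3 -m crank '[[1,[-3,0,0],[0,0,0]],[1,[-6,-0.1,0],[0,0,0]],[1,[-8.5,-0.2,0],[0,0,0]],[1,[-9.5,-0.2,0],[0,0,0]],[1,[-9.5,-0.2,0],[0,0,0]],[1,[-9.5,-0.2,0],[0,0,0]]]'
python3 - <<'E'
from h import *
go(430.5,-222,-14.5,-6)
c=cams.capture("side")
W=cloud(c)
for mm in spotter.masks_of("slide_case",c)[:1]:
    Q=W[mm["pixels"]];Q=Q[~np.isnan(Q[:,0])];print(mm["p"],np.round(np.nanpercentile(Q,[2,50,98],axis=0)),rect(Q[Q[:,2]>138]))
E
```

```text
time: 24.55
tcp_pos: [435.4, -128.4, 99.5]
tcp_rot: [-179.9, -0.0, 84.0]
wrist_force: [1.2, 0.6, -3.2]
gripper_width: 58.6
grip_force: 65.7
time: 25.15
tcp_pos: [424.9, -219.6, 100.1]
tcp_rot: [-179.9, -0.1, 84.1]
wrist_force: [-0.5, 1.2, -3.4]
gripper_width: 58.3
grip_force: 65.7
shift [-0.2   0.6  11.46] turn [-0.002 -0.002  0.002] rows 0.0
shift [-0.2   0.6  11.46] turn [ 3.00e-03 -3.00e-03 -3.14e+00] rows 20.9
[-41.6   5.1 110.8   0.   64.2 -35.7] [ 424.9 -219.6  100.1] [-1.799e+02 -1.000e-01  8.410e+01] 25.15 58.31345713503285 65.6830644607544 [-0.5  1.2 -3.4]
0.85 [[ 389. -302.  123.]
 [ 420. -260.  147.]
 [ 451. -186.  149.]] (array([ 421.6, -240.5]), array([122.,  60.]), 83.9)
```

```bash
python3 -m crank '[[1,[-0.2,0.6,1],[0,0,0]],[1,[-0.2,0.6,4],[0,0,0]],[1,[-0.2,0.6,7.5],[0,0,0]],[1,[-0.2,0.6,9.8],[0,0,0]],[1,[-0.2,0.6,10.5],[0,0,0]],[1,[-0.2,0.6,10.7],[0,0,0]],[1,[-0.2,0.6,10.7],[0,0,0]]]'
python3 - <<'E'
from h import *
go(430.5,-222,-14.5,-6)
c=cams.capture("side");save(c,"s11.png",(230,400,220,420),3.5)
W=cloud(c)
for mm in spotter.masks_of("slide_case",c)[:1]:
    Q=W[mm["pixels"]];Q=Q[~np.isnan(Q[:,0])];print(mm["p"],np.round(np.nanpercentile(Q,[2,50,98],axis=0)),rect(Q[Q[:,2]>32]))
E
```

```text
time: 25.95
tcp_pos: [432.1, -223.8, -5.3]
tcp_rot: [179.9, 0.0, 84.1]
wrist_force: [0.3, -0.7, -3.6]
gripper_width: 58.2
grip_force: 65.7
shift [ 0.16 -0.17  0.92] turn [0.001 0.001 0.002] rows 0.0
shift [ 0.16 -0.17  0.92] turn [-1.000e-03  1.000e-03 -3.139e+00] rows 20.9
[-41.4  16.7 112.3   0.   50.9 -35.5] [ 432.1 -223.8   -5.3] [179.9   0.   84.1] 25.95 58.18337568346304 65.68076491355896 [ 0.3 -0.7 -3.6]
0.6 [[ 396. -306.   17.]
 [ 427. -265.   42.]
 [ 458. -200.   44.]] (array([ 428.8, -249.2]), array([112.2,  61.6]), 83.8)
```

View pics/s11.png

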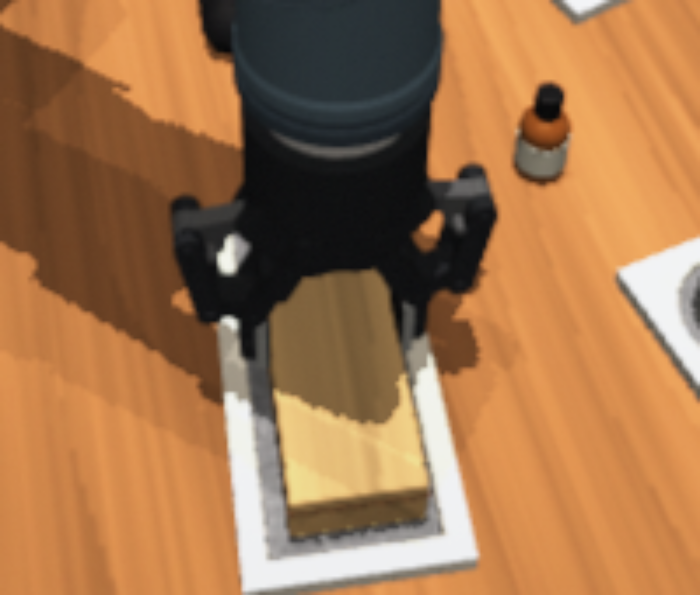

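The case hovers over its hollow, aligned and centred. Lowering the last 8–9 mm and releasing.

```bash
python3 -m crank '[[1,[0.1,-0.1,0.3],[0,0,0]],[1,[0.1,-0.1,0.6],[0,0,0]],[1,[0.1,-0.1,0.8],[0,0,0]],[1,[0.1,-0.1,0.9],[0,0,0]],[1,[0.1,-0.1,0.9],[0,0,0]]]'; python3 -m crank '[[0,[0,0,0],[0,0,0]],[-0.4,[0,0,0],[0,0,0]],[-0.7,[0,0,0],[0,0,0]],[-1,[0,0,0],[0,0,0]],[-1,[0,0,0],[0,0,0]],[-1,[0,0,-2],[0,0,0]],[-1,[0,0,-6],[0,0,0]],[-1,[0,0,-10],[0,0,0]]]'; python3 -m crank '[[-1,[0,0,-3],[0,0,0]],[-1,[-4,-3,-6],[0,0,0]],[-1,[-8,-3,-8],[0,0,0]],[-1,[-13,-5,-8],[0,0,0]],[-1,[-18,-6,-8],[0,0,0]],[-1,[-23,-8,-8],[0,0,0]],[-1,[-23,-8,-8],[0,0,0]]]'
python3 - <<'E'
from h import *
for n in("side","top"):
    c=cams.capture(n);W=cloud(c)
    for k,x,y,r,z in(("case",430.5,-222,95,26),("tin",640,-243,45,26),("box",648,236,50,26),("eye",661,21,30,40)):
        P=W[layer(W,x,y,r,z,60)]
        print(n,k,len(P),np.round(np.nanmedian(P,0)) if len(P) else 0,rect(P) if len(P) else 0)
    for k in("mouse","oil_bottle"):
        for mm in spotter.masks_of(k,c)[:1]:print(k,np.round(np.nanmedian(W[mm["pixels"]],0)))
    if n=="side": save(c,"s12.png",s=1.25)
E
```

```text
time: 26.55
tcp_pos: [430.6, -222.5, -13.0]
tcp_rot: [-180.0, -0.0, 84.1]
wrist_force: [-7.7, 5.6, 19.8]
gripper_width: 58.2
grip_force: 68.5
time: 27.35
tcp_pos: [429.6, -221.8, 85.4]
tcp_rot: [-179.9, -0.1, 84.1]
wrist_force: [1.2, -0.7, 0.6]
gripper_width: 85.3
grip_force: 0.0
time: 28.05
tcp_pos: [324.6, -447.5, 165.2]
tcp_rot: [-180.0, 0.1, 83.9]
wrist_force: [-0.0, 0.4, -0.1]
gripper_width: 85.3
grip_force: 0.0
side case 2135 [ 434. -259.   35.] (array([ 433. , -237.1]), array([138.7,  56.1]), 81.4)
side tin 725 [ 637. -246.   33.] (array([ 639.6, -244.3]), array([52.8, 53.9]), 71.9)
side box 0 0 0
side eye 173 [658.  17.  47.] (array([660.4,  20.4]), array([34.6, 36.2]), 73.3)
mouse [489. -10.  26.]
top case 2123 [ 431. -220.   33.] (array([ 431.1, -221. ]), array([160.7,  61.3]), 84.3)
top tin 468 [ 640. -240.   31.] (array([ 640.9, -241. ]), array([52.8, 52.8]), 24.7)
top box 609 [648. 236.  32.] (array([648.3, 236.1]), array([66.4, 46.2]), 73.8)
top eye 217 [661.  24.  45.] (array([663.1,  23.8]), array([37. , 35.1]), 0.2)
mouse [460.  19.  29.]
oil_bottle [ 571. -120.   38.]
```

View pics/s12.png

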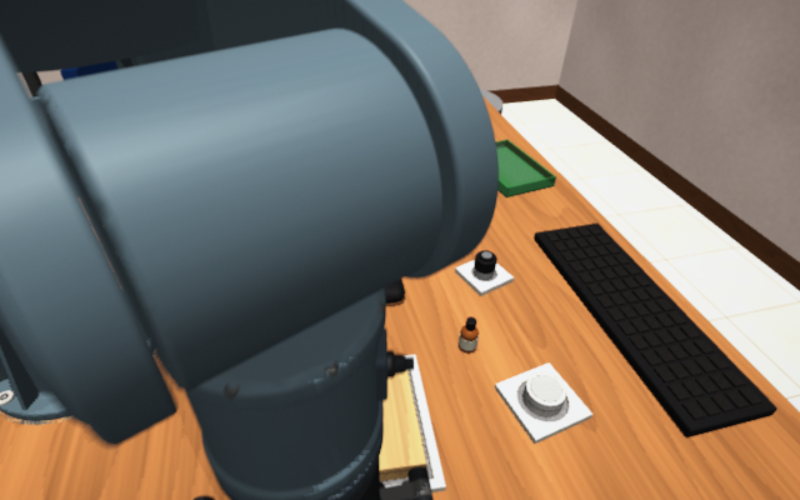

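The picture shows the case, tin and eyepiece seated in their blocks, the bottle upright, and the gripper clear. Top-camera depth confirms the box is seated and the mouse and bottle have not moved.

```bash
python3 -c "
from station import bot
print(bot.job_done())"
```

```text
the job is handed in; nothing more can be done
None
```

The job is handed in, with no verdict shown: by the last camera measurements all four pieces sit centred and flat in their own hollows, the mouse and amber bottle have not moved, and the gripper is open and clear.

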